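Seat the tube carrier on the spinner's keyed drive

TASK

Put the four-armed tube carrier onto the spinner's drive shaft: press it lightly and turn it slowly until its slots find the cross pin and it drops fully home on the flange, then let go and leave it there. Be gentle with the spinner, never more than about 50 N between carrier and spinner, whether pressing down or turning against the pin, and leave the cup, tube rack and glove box alone.

Things in the scene. Friction and masses are not known exactly. Their poses are not given: they have to be found in the camera images.
- carrier: Loose four-armed grey plastic tube carrier, about 0.28 kg (varies), 186 mm across its arms, which point along its own +-x and +-y, 20 to 34 mm above the origin. It starts upright on the table. Origin: centre of the underside of its square hub (48 x 48 mm, 40 mm tall, sides square to the arms), z up.
- spinner: Bench tube spinner, a fixed grey box 160 x 160 x 75 mm high; origin: centre of its underside on the table, z up. In the centre of its top is the steel drive (flange, shaft and cross pin). The drive is braked: treat it as fixed. It turns only under far too much force. A push of about 5 N is enough to seat the carrier; wedging and bumps can make the contact force several times the push.
- knob_top (a point): Centre of the top of the carrier's square black grip knob, 82 mm above the carrier's origin. The knob is 30 x 30 mm, 42 mm tall, standing on the hub, its faces square to the arms; axes as the carrier's.
- hub_slots (a point): On the carrier's axis, 11 mm above its origin: roof of two crossed slots 10.4 mm wide cut in the hub's underside along the carrier's x and y, open at the hub's sides. A centre bore 20 mm in diameter runs 36 mm up from the underside. At a right angle (every 90 degrees, within about 3 degrees) a slot passes over the pin.
- seat (a point): Centre of the top of the drive's round flange (60 mm across), 80 mm above the table; axes as the spinner's. The carrier's origin is here when home. A round cross pin, 8 mm thick, 48 mm long, lies level on the flange through the shaft, in any direction: not given by this pose. At a wrong angle the hub rests on the pin, 8 mm too high.
- shaft_top (a point): Centre of the top of the drive's upright round shaft, 34 mm above the flange; 18 mm in diameter, its top 7 mm tapered to 10 mm across; axes as the spinner's.
- cup: Open paper-white cup, 72 mm across the rim, 85 mm tall, loose; origin at the centre of its underside. Bystander.
- rack: White block 70 x 150 x 50 mm with ten capped sample tubes, 101 mm tall in all, loose; origin at the centre of its underside. Bystander.
- glovebox: Cardboard glove box 110 x 220 x 70 mm, loose; origin at the centre of its underside. Bystander.
Mind the look-alikes: they are no part of the job. What is shaped like the spinner but yellow is not meant.

How it is judged:
By the outcome, as a careful person would: the job done as asked, in the order asked, and still so for the second after the job is handed in, with the robot touching nothing.
It also fails if it takes over 72 s, if anything falls off the work surface, if the arm or the gripper's body presses on something with over 40 N, if the wrist force passes 120 N, or if a joint passes its speed limit or range.

ROBOT

A 7-joint arm with a two-finger parallel gripper is mounted at the origin on the work surface. World frame = base frame: x ahead of the robot, y to its left, z up, the work surface at z = 0. Lengths are in mm, angles in degrees, forces in N, time in s.
With the tool pointing down it reaches from about 400 to 750 mm from the base axis. Payload 19.5 kg.
Tool frame: the origin (TCP) lies where the fingers leave the gripper's body, on its centre line; the fingertips stand 73 mm ahead of it and the grasp point (between the pads) lies 54 mm ahead of it; z points along the fingers, y is the line along which they close (so a half turn about z gives the same grasp; the last joint's range is limited). The gripper opens to 85 mm and grips with 20 to 120 N. Pads are 22 mm wide; open, the fingers measure 114 mm over their backs; the gripper's body (76 mm by 85 mm) begins 54 mm behind the grasp point. The pads swing forward as they close: fully open they stand 13 mm farther back than shut.
Start: joints at [72.668, 40.479, -1.581, 85.061, 1.261, 54.483, -4.326], TCP at [148.261, -555.538, 303.868] pointing down, gripper open.
Joint ranges: [-155.06, 155.06], [-18.47, 123.98], [-90, 86.84], [0, 140.48], [-83.41, 263.41], [0, 116], [-161.91, 161.91]. Speed limits (degrees/s): [108.29, 108.29, 147.25, 147.25, 172.46, 172.46, 172.46].

INTERFACE

Orientations are given as [roll, pitch, yaw] about the fixed x, y, z axes, in that order (R = Rz(yaw) Ry(pitch) Rx(roll)).
In Python, from station import robot, camera gives the robot as it stands.
- The arm moves only by the shell command python3 -m handwheel 'ROWS' [FORCE]. ROWS is JSON, a list that holds one entry, the list of rows, each a list of 7 numbers: the closure, from 0 (fully open) to 1 (shut), then the shift along the tool's x, y, z in m, then the turn, a rotation vector about the tool's x, y, z in rad. A call has 1 to 20 rows; each row shifts and turns the commanded pose from where the row before left it, along the tool's axes as they then stand; what a row does not reach is not made up. A row lasts 1/10 s, in which the tool goes at most 50 mm and 8.59 degrees, less where a joint would pass 70% of its speed; a pose out of reach is approached as far as the arm can. A call with a gripper value outside its range is refused whole. The fingers move at their own pace and stop on an object; FORCE is the grip in N (left out, the last holds). Time passes only in rows, so rows that do not move let the fingers close. It gives the time, the measured TCP pose, the force, the opening and the grip force at its end, in the units of the state.
- robot.get_obs(): the state, without advancing time (a new reading comes with each control period).
- camera(name): name is "scene" or "side" or "wrist"; returns a dict with "frame" (420x560x3 uint8, red, green, blue), "vertical_fov" (degrees; the focal length in pixels is half the picture's height over the tangent of half this angle, whatever the lens; pixels are square), "cx", "cy" (the principal point, pixels), "D" ([k1, k2, p1, p2, k3] as OpenCV has them; the pictures are not rectified), "cam_to_world" (4x4, takes a point from camera to world coordinates). Camera axes: x right, y up, looking along -z (the intrinsics and any distortion apply to the point x, -y, -z); pixel columns grow to the right and rows downward; lengths in mm; the calibration is good to about 2 mm. A picture is of the moment at which its call begins. There is no depth.
- robot.finish_job(): hands the job in; it is judged then, once.
The state is a dict: "time": time; "joint_pos": joint angles; "joint_velocities": joint speeds; "joint_torque": joint torques, N m; "eef_pos": TCP position; "eef_rot": TCP orientation; "ft_force": force on the tool from outside, world axes, zero at the start; "wrist_torque": the same for the moment, N m; "opening": finger opening in mm; "gripper_force": force on a finger pad.
Only numpy, scipy, OpenCV 4.12 (cv2) and the standard library are available. Lean on these libraries where they do the work, as an engineer would, in place of code of your own. Each camera call takes 0.05 s, during which the arm holds its last target. There are 200 camera calls.

## Working session

There is one attempt and no reset: what is moved stays moved. The work goes in short steps, Python scripts to look and compute and a shell command to move; the robot and the scene stay as the last step left them, time stands still between calls to the robot, and variables do not carry over. Pictures are saved under pics/ and viewed, at most 10 in all, crops included, and the job is handed in when it is done.

```bash
ls; mkdir -p pics; cat > h.py <<'E'
import numpy as np,cv2
from station import robot,camera
def K(c):
    h,w=c['frame'].shape[:2]; f=h/2/np.tan(np.radians(c['vertical_fov'])/2)
    return np.array([[f,0,c['cx']],[0,f,c['cy']],[0,0,1.]])
def ray(c,uv):
    p=cv2.undistortPoints(np.array(uv,float).reshape(-1,1,2),K(c),np.array(c['D'],float)).reshape(-1,2)
    T=np.array(c['cam_to_world']); d=np.c_[p[:,0],-p[:,1],-np.ones(len(p))]@T[:3,:3].T
    return T[:3,3],d
def onz(c,uv,z):
    o,d=ray(c,uv); return o+d*((z-o[2])/d[:,2])[:,None]
def proj(c,P):
    T=np.array(c['cam_to_world']); q=(np.array(P,float).reshape(-1,3)-T[:3,3])@T[:3,:3]
    q=q*[1,-1,-1]
    return cv2.projectPoints(q,np.zeros(3),np.zeros(3),K(c),np.array(c['D'],float))[0].reshape(-1,2)
def save(n,im): cv2.imwrite(n,im[:,:,::-1])
E
python3 - <<'E'
from h import *
import pickle
cs={n:camera(n) for n in("scene","side","wrist")}
pickle.dump(cs,open('c0.pkl','wb'))
for n,c in cs.items():
    save(f'pics/{n}0.png',c['frame']); print(n,np.round(c['cam_to_world'],2).tolist(),c['vertical_fov'],c['D'])
print(robot.get_obs())
E
```

```text
pics
scene [[0.57, -0.67, 0.48, 999.08], [0.82, 0.47, -0.32, -303.19], [-0.01, 0.58, 0.82, 927.75], [0.0, 0.0, 0.0, 1.0]] 52.61391014609522 [-0.0410938  0.         0.         0.         0.       ]
side [[-0.99, 0.1, -0.11, 333.85], [-0.15, -0.63, 0.76, 1144.18], [0.01, 0.77, 0.64, 1023.68], [0.0, 0.0, 0.0, 1.0]] 42.640956361779025 [-0.10305483  0.          0.          0.          0.        ]
wrist [[0.26, 0.92, 0.29, 222.53], [-0.97, 0.25, 0.07, -535.03], [-0.0, -0.3, 0.95, 374.12], [0.0, 0.0, 0.0, 1.0]] 70.5156982794982 [-0.04229737  0.          0.          0.          0.        ]
{'time': 0.15, 'joint_pos': array([72.66814876, 40.50463544, -1.58225606, 85.07866591,  1.25907594,
       54.48227702, -4.32548204]), 'joint_velocities': array([ 0.04291177, -0.04369264,  0.01938376, -0.04137951, -0.06581948,
       -0.03259377,  0.05241802]), 'joint_torque': array([ 2.12371844e-03, -8.83315015e+01,  1.23539362e+00, -2.36200386e+01,
        1.70978898e-02,  5.23496958e-03, -5.53897758e-05]), 'eef_pos': array([ 148.23488398, -555.41456203,  303.54412185]), 'eef_rot': array([-1.79951679e+02,  1.93280450e-04,  1.49419803e+01]), 'ft_force': array([ 0.04773347, -0.840663  ,  0.35504295]), 'wrist_torque': array([0.01121021, 0.00261229, 0.00645961]), 'gripper_force': 0.0, 'opening': 85.70038171601057}
```

View pics/scene0.png

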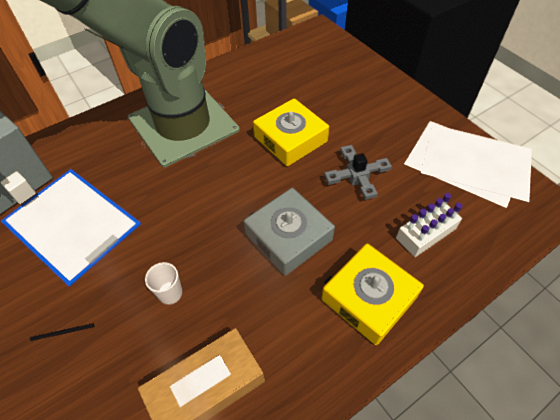

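View pics/side0.png

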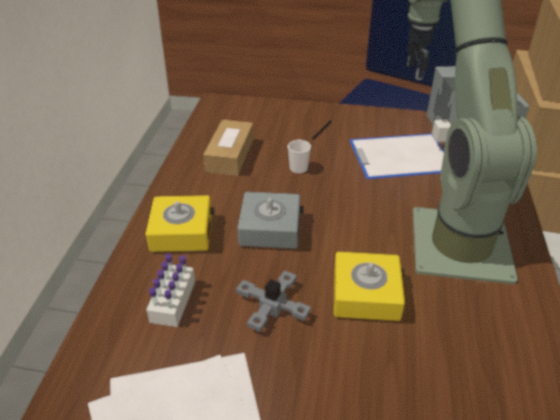

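The scene view shows the grey spinner at about (289,228), the carrier at (359,170) with its black knob at (360,162), and the yellow look-alikes at (290,130) and (373,290). In the side view the spinner is at (270,215) and the carrier at (274,297). Next I'll enlarge both and measure them.

```bash
python3 - <<'E'
from h import *
import pickle
cs=pickle.load(open('c0.pkl','rb'))
def crop(n,x,y):
    f=cs[n]['frame'][y:y+75,x:x+100]; f=cv2.resize(f,(400,300),interpolation=cv2.INTER_CUBIC)
    f=f.copy()
    for k in range(0,100,20): cv2.putText(f,str(x+k),(k*4,8),0,.3,(255,255,0)); cv2.line(f,(k*4,10),(k*4,14),(255,255,0))
    for k in range(0,75,15): cv2.putText(f,str(y+k),(0,k*4+8),0,.3,(0,255,255))
    return f
save('pics/crops.png',np.vstack([np.hstack([crop('scene',240,185),crop('scene',310,135)]),np.hstack([crop('side',220,185),crop('side',225,260)])]))
# knob: dark mask ; carrier grey
for n,(x,y,w,h) in {'scene':(315,140,85,65),'side':(230,265,85,70)}.items():
    f=cs[n]['frame'][y:y+h,x:x+w].astype(int)
    m=(f.max(2)<45).astype(np.uint8)
    k,l,s,ce=cv2.connectedComponentsWithStats(m)
    for i in np.argsort(-s[1:,4])[:3]+1: print(n,'dark',s[i]+[x,y,0,0,0],ce[i]+[x,y])
E
```

```text
scene dark [352 154  15  18 205] [359.17073171 162.47317073]
scene dark [340 152   2   1   2] [340.5 152. ]
scene dark [352 176   1   2   2] [352.  176.5]
side dark [266 282  14  18 168] [272.45833333 290.72619048]
```

View pics/crops.png

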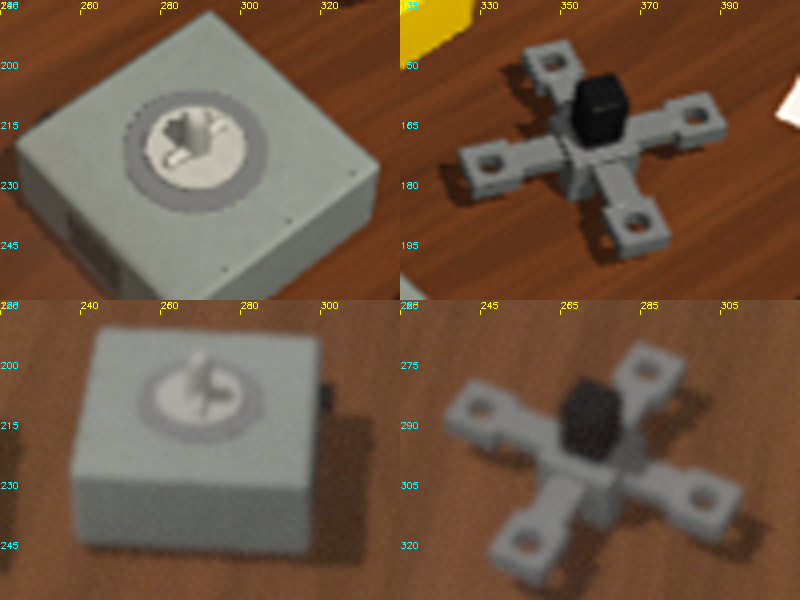

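The carrier's four arm holes and the flange disc are clear. In the scene view the pin ends are near crop (170,163) and (221,125), i.e. about (282,225) and (295,216).

```bash
python3 - <<'E'
from h import *
import pickle
cs=pickle.load(open('c0.pkl','rb'))
cv=lambda pts,x,y,ox,oy:[(x+(a-ox+.5)/4-.5,y+(b-oy+.5)/4-.5) for a,b in pts]
sc,sd=cs['scene'],cs['side']
A=onz(sc,cv([(553,62),(697,115),(637,222),(490,163)],310,135,400,0),34)
B=onz(sd,cv([(527,541),(481,408),(648,370),(704,497)],225,260,400,300),34)
for n,H in(('scene',A),('side',B)):
    print(n,H.round(1).tolist(),'c',H.mean(0).round(1)); 
    for a,b in((0,2),(1,3)):
        d=H[b]-H[a]; print(np.degrees(np.arctan2(d[1],d[0])),np.linalg.norm(d))
# spinner
for n,c,p in(('scene',sc,cv([(195,147)],240,185,0,0)),('side',sd,cv([(199,396)],220,185,0,300))): print(n,'flange',onz(c,p,80))
S=onz(sd,cv([(97,327),(318,338),(307,487),(73,475)],220,185,0,300),75); print('top corners',S.round(1).tolist(),S.mean(0),[np.degrees(np.arctan2(*(S[b]-S[a])[1::-1])) for a,b in((0,1),(3,2),(0,3),(1,2))])
S2=onz(sc,cv([(209,12),(379,163),(17,143)],240,185,0,0),75); print(S2.round(1).tolist(),(S2[1]+S2[2])/2)
P=onz(sc,cv([(170,163),(221,125)],240,185,0,0),84); d=P[1]-P[0]; print('pin',P,np.degrees(np.arctan2(d[1],d[0])))
# shaft top tri
for n,c,p in(('scene',sc,cv([(190,110)],240,185,0,0)),('side',sd,cv([(200,355)],220,185,0,300))): print(n,'shaft',onz(c,p,114))
# flange disc mask fit
for n,c,(x,y,w,h) in(('scene',sc,(265,200,50,45)),('side',sd,(250,195,40,35))):
    f=c['frame'][y:y+h,x:x+w].astype(int); m=((f.min(2)>(150)).astype(np.uint8)); print(n,m.sum(),f.reshape(-1,3).max(0))
o=robot.get_obs();print(o['eef_rot'])
E
```

```text
scene [[410.8, 322.6, 34.0], [507.8, 372.0, 34.0], [554.6, 274.5, 34.0], [458.1, 226.9, 34.0]] c [482.8 299.   34. ]
-18.48535785524064 151.58133656246926
-108.91456555398022 153.38775126279782
side [[507.3, 375.5, 34.0], [554.6, 279.3, 34.0], [458.3, 231.4, 34.0], [410.7, 326.8, 34.0]] c [482.7 303.3  34. ]
-108.77800332817071 152.19391277740195
161.75867423940798 151.53960954715768
scene flange [[537.0663911   24.17955992  80.        ]]
side flange [[536.96667837  29.67747198  80.        ]]
top corners [[623.4, -40.4, 75.0], [465.6, -53.6, 75.0], [452.1, 104.1, 75.0], [606.0, 117.5, 75.0]] [536.78124034  31.89770193  75.        ] [np.float64(-175.21138982881217), np.float64(-175.01439542185082), np.float64(96.31475337828009), np.float64(94.8887550847248)]
[[455.0, 93.4, 75.0], [607.5, 109.3, 75.0], [469.6, -60.1, 75.0]] [538.56223442  24.59587123  75.        ]
pin [[539.96288405   3.93887923  84.        ]
 [535.32704711  44.62056986  84.        ]] 96.5010340916769
scene shaft [[532.70490423  23.72256452 114.        ]]
side shaft [[536.45560555  27.08680669 114.        ]]
scene 289 [215 210 195]
side 124 [175 173 165]
[-1.79951679e+02  1.93280450e-04  1.49419803e+01]
```

```bash
cat > go.py <<'E'
import sys; from h import *
# target x y z yaw -> tool-frame shift (mm, at current yaw) and turn rad about tool z
t=[float(v) for v in sys.argv[1:5]]; o=robot.get_obs(); p=o['eef_pos']
from scipy.spatial.transform import Rotation as R
Rc=R.from_euler('xyz',o['eef_rot'],degrees=True); d=np.array(t[:3])-p
w=(t[3]-o['eef_rot'][2]+180)%360-180
Rt=R.from_euler('xyz',[180,0,t[3]],degrees=True)
print('t',o['time'],'pos',p.round(1),o['eef_rot'].round(2),'shift mm',Rc.inv().apply(d).round(1),'rotvec',(Rc.inv()*Rt).as_rotvec().round(4),'shift after turn',Rt.inv().apply(d).round(1),'F',o['ft_force'].round(1),'j7',o['joint_pos'][6].round(1))
E
python3 -m handwheel '[[[0,0.0283,-0.0215,0,0,0,0],[0,0.0283,-0.0215,0,0,0,0],[0,0.0283,-0.0215,0,0,0,0],[0,0.0283,-0.0215,0,0,0,0],[0,0.0283,-0.0215,0,0,0,0],[0,0.0283,-0.0215,0,0,0,0],[0,0.0283,-0.0215,0,0,0,0],[0,0.0283,-0.0215,0,0,0,0],[0,0.0283,-0.0215,0,0,0,0],[0,0.0283,-0.0215,0,0,0,0],[0,0.0283,-0.0215,0,0,0,0],[0,0.0283,-0.0215,0,0,0,0],[0,0.0283,-0.0215,0,0,0,0],[0,0.0283,-0.0215,0,0,0,0],[0,0.0283,-0.0215,0,0,0,0],[0,0.0283,-0.0215,0,0,0,0],[0,0.0283,-0.0215,0,0,0,0],[0,0.0283,-0.0215,0,0,0,0]]]'
python3 go.py 483 301 260 71.2
```

```text
time: 1.95
eef_pos: [541.3, -48.9, 303.8]
eef_rot: [-180.0, 0.0, 15.0]
ft_force: [1.2, -1.3, 0.3]
opening: 85.4
gripper_force: 0.0
t 1.95 pos [541.3 -48.9 303.8] [-1.7999e+02  2.0000e-02  1.4950e+01] shift mm [  33.9 -353.1   43.9] rotvec [-3.000e-04  2.000e-04 -9.817e-01] shift after turn [ 312.4 -168.    43.8] F [ 1.2 -1.3  0.3] j7 -69.6
```

```bash
python3 -m handwheel '[[[0,0,0,0,0,0,-0.1227],[0,0,0,0,0,0,-0.1227],[0,0,0,0,0,0,-0.1227],[0,0,0,0,0,0,-0.1227],[0,0,0,0,0,0,-0.1227],[0,0,0,0,0,0,-0.1227],[0,0,0,0,0,0,-0.1227],[0,0,0,0,0,0,-0.1227],[0,0.0312,-0.0168,0.0044,0,0,0],[0,0.0312,-0.0168,0.0044,0,0,0],[0,0.0312,-0.0168,0.0044,0,0,0],[0,0.0312,-0.0168,0.0044,0,0,0],[0,0.0312,-0.0168,0.0044,0,0,0],[0,0.0312,-0.0168,0.0044,0,0,0],[0,0.0312,-0.0168,0.0044,0,0,0],[0,0.0312,-0.0168,0.0044,0,0,0],[0,0.0312,-0.0168,0.0044,0,0,0],[0,0.0312,-0.0168,0.0044,0,0,0],[0,0,0,0,0,0,0],[0,0,0,0,0,0,0]]]'
python3 go.py 483 301 260 71.2
python3 - <<'E'
from h import *
c=camera('wrist'); save('pics/w1.png',c['frame']); import pickle; pickle.dump(c,open('w1.pkl','wb'))
E
```

```text
time: 3.95
eef_pos: [481.9, 299.6, 259.6]
eef_rot: [-180.0, 0.0, 71.3]
ft_force: [0.7, -0.9, 0.2]
opening: 85.3
gripper_force: 0.0
t 3.95 pos [481.9 299.6 259.6] [-1.7998e+02  3.0000e-02  7.1250e+01] shift mm [ 1.7  0.5 -0.4] rotvec [-0.0004  0.0006  0.0009] shift after turn [ 1.7  0.5 -0.4] F [ 0.7 -0.9  0.2] j7 -60.7
```

View pics/w1.png

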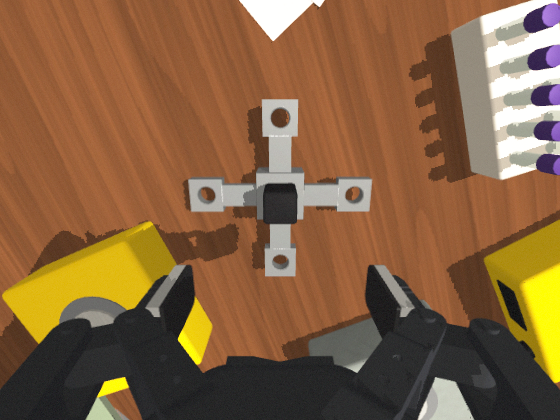

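The carrier is square to the gripper. The holes are at (280,117), (206,194), (354,194) and (280,262), so yaw is good. Next is the position from the wrist view.

```bash
python3 - <<'E'
from h import *
import pickle
c=pickle.load(open('w1.pkl','rb'))
H=onz(c,[(280,117.5),(354,194),(280.5,262),(206,194)],34); print(H.round(1),H.mean(0))
for a,b in((0,2),(1,3)):
    d=H[b]-H[a]; print(np.degrees(np.arctan2(d[1],d[0])),np.linalg.norm(d))
E
python3 go.py 481.5 301 120 71.2
```

```text
[[508.  374.4  34. ]
 [556.  279.   34. ]
 [459.8 230.   34. ]
 [411.9 327.7  34. ]] [483.94109203 302.79069626  34.        ]
-108.47119571653613 152.23087814118216
161.3068153590556 152.1196986111173
t 4.0 pos [482.4 298.8 259.8] [1.800e+02 3.000e-02 7.117e+01] shift mm [  1.9  -1.6 139.8] rotvec [ 0.0001  0.0006 -0.0005] shift after turn [  1.8  -1.5 139.8] F [ 0.1 -0.6 -0.4] j7 -60.7
```

```bash
python3 -m handwheel '[[[0,0.003,0.0005,0.014,0,0,-0.003],[0,0,0,0.014,0,0,0],[0,0,0,0.014,0,0,0],[0,0,0,0.014,0,0,0],[0,0,0,0.014,0,0,0],[0,0,0,0.014,0,0,0],[0,0,0,0.014,0,0,0],[0,0,0,0.014,0,0,0],[0,0,0,0.014,0,0,0],[0,0,0,0.014,0,0,0],[0,0,0,0,0,0,0],[1,0,0,0,0,0,0],[1,0,0,0,0,0,0],[1,0,0,0,0,0,0],[1,0,0,0,0,0,0],[1,0,0,0,0,0,0],[1,0,0,0,0,0,0],[1,0,0,0,0,0,0],[1,0,0,0,0,0,0],[1,0,0,0,0,0,0]]]' 60
python3 go.py 537 27 260 96.5
```

```text
time: 6.0
eef_pos: [483.7, 302.1, 120.4]
eef_rot: [180.0, -0.0, 71.4]
ft_force: [-2.0, -0.7, 5.1]
opening: 29.1
gripper_force: 58.8
t 6.0 pos [483.7 302.1 120.4] [ 1.7999e+02 -3.0000e-02  7.1360e+01] shift mm [-243.5  138.4 -139.7] rotvec [ 3.000e-04 -5.000e-04 -4.388e-01] shift after turn [-279.3   21.8 -139.6] F [-2.  -0.7  5.1] j7 -62.8
```

```bash
python3 -m handwheel '[[[1,0,0,-0.006,0,0,0],[1,0,0,-0.012,0,0,0],[1,0,0,-0.012,0,0,0],[1,0,0,-0.012,0,0,0],[1,0,0,-0.012,0,0,0],[1,0,0,-0.012,0,0,-0.0549],[1,0,0,-0.012,0,0,-0.0549],[1,0,0,-0.012,0,0,-0.0549],[1,0,0,-0.012,0,0,-0.0549],[1,0,0,-0.012,0,0,-0.0549],[1,0,0,-0.012,0,0,-0.0549],[1,0,0,-0.012,0,0,-0.0549],[1,0,0,-0.012,0,0,-0.0549]]]'
python3 -m handwheel '[[[1,-0.0277,0.0004,0,0,0,0],[1,-0.0277,0.0004,0,0,0,0],[1,-0.0277,0.0004,0,0,0,0],[1,-0.0277,0.0004,0,0,0,0],[1,-0.0277,0.0004,0,0,0,0],[1,-0.0277,0.0004,0,0,0,0],[1,-0.0277,0.0004,0,0,0,0],[1,-0.0277,0.0004,0,0,0,0],[1,-0.0277,0.0004,0,0,0,0],[1,-0.0277,0.0004,0,0,0,0],[1,-0.0277,0.0004,0,0,0,0],[1,-0.0277,0.0004,0,0,0,0],[1,-0.0277,0.0004,0,0,0,0],[1,-0.0277,0.0004,0,0,0,0],[1,-0.0277,0.0004,0,0,0,0],[1,0,0,0,0,0,0],[1,0,0,0,0,0,0],[1,0,0,0,0,0,0]]]'
python3 go.py 537 27 260 96.5
python3 - <<'E'
from h import *
c=camera('wrist'); save('pics/w2.png',c['frame']); import pickle; pickle.dump(c,open('w2.pkl','wb'))
E
```

```text
time: 7.3
eef_pos: [483.6, 301.8, 271.2]
eef_rot: [180.0, -0.0, 96.6]
ft_force: [0.6, 0.8, -3.6]
opening: 29.1
gripper_force: 59.9
time: 9.1
eef_pos: [536.8, -109.4, 270.3]
eef_rot: [180.0, -0.0, 96.6]
ft_force: [-0.3, 0.9, -3.2]
opening: 29.8
gripper_force: 59.9
t 9.1 pos [ 536.8 -109.4  270.3] [ 1.7999e+02 -2.0000e-02  9.6570e+01] shift mm [135.5  15.8  10.4] rotvec [ 0.0002 -0.0003  0.0013] shift after turn [135.5  15.6  10.3] F [-0.3  0.9 -3.2] j7 -2.5
```

View pics/w2.png

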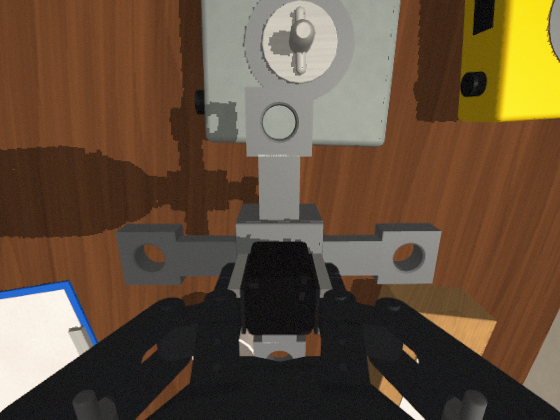

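The wrist view shows the pin vertical in the picture, with ends near (299,10) and (301,72). The flange disc is centred at about (300,41), and the held carrier's holes are at (279.5,122), (151,256) and (409,256).

```bash
python3 - <<'E'
from h import *
import pickle
c=pickle.load(open('w2.pkl','rb')); f=c['frame']
m=np.zeros(f.shape[:2],np.uint8); m[0:90,255:345]=(f[0:90,255:345].astype(int).sum(2)>545)
m[88:]=0
k,l,s,_=cv2.connectedComponentsWithStats(m); i=1+np.argmax(s[1:,4]); print(s[i])
cn=max(cv2.findContours((l==i).astype(np.uint8),0,1)[0],key=len); hull=cv2.convexHull(cn)
e=cv2.fitEllipse(hull[:,0].astype(np.float32)); print(e)
F=onz(c,[e[0]],80)[0]; hp=onz(c,hull[:,0].astype(float),80); (cx,cy),r=cv2.minEnclosingCircle(hp[:,:2].astype(np.float32)); print('flange',F,(cx,cy),r)
P=onz(c,[(299,10),(301,72)],84); d=P[1]-P[0]; print('pin',P.round(1),np.degrees(np.arctan2(d[1],d[0]))%90,np.linalg.norm(d))
H=onz(c,[(279.5,122),(151,256),(409,256)],183.9); print(H.round(1)); ctr=(H[1]+H[2])/2; d=H[2]-H[1]; print('carrier',ctr,np.linalg.norm(d),np.degrees(np.arctan2(d[1],d[0]))%90, np.linalg.norm(H[0]-ctr))
E
```

```text
[ 263    1   75   81 3115]
((299.8917236328125, 41.06224822998047), (73.94903564453125, 80.74064636230469), 4.521126747131348)
flange [537.88636739  28.85311835  80.        ] (537.97119140625, 28.050718307495117) 29.481067657470703
pin [[534.2  49.3  84. ]
 [541.6   5.8  84. ]] 9.602581888756234 44.156429724579056
[[ 528.9  -33.9  183.9]
 [ 462.8 -116.9  183.9]
 [ 612.9  -99.5  183.9]]
carrier [ 537.85186371 -108.24536156  183.9       ] 151.19985757123968 6.606563412434053 74.87830973121675
```

```bash
python3 -m handwheel '[[[1,0.0136,0.00157,0,0,0,0],[1,0.0136,0.00157,0,0,0,0],[1,0.0136,0.00157,0,0,0,0],[1,0.0136,0.00157,0,0,0,0],[1,0.0136,0.00157,0,0,0,0],[1,0.0136,0.00157,0,0,0,0],[1,0.0136,0.00157,0,0,0,0],[1,0.0136,0.00157,0,0,0,0],[1,0.0136,0.00157,0,0,0,0],[1,0.0136,0.00157,0,0,0,0],[1,0,0,0.01,0,0,0],[1,0,0,0.01,0,0,0],[1,0,0,0.01,0,0,0],[1,0,0,0,0,0,0],[1,0,0,0,0,0,0],[1,0,0,0,0,0,0]]]' 100
python3 go.py 536.8 27.3 238 98
python3 - <<'E'
from h import *
a=camera('scene')['frame'][150:270,220:380]; b=camera('side')['frame'][150:270,190:350]
save('pics/chk.png',np.hstack([cv2.resize(x,(400,300),interpolation=cv2.INTER_CUBIC) for x in(a,b)]))
E
```

```text
time: 10.75
eef_pos: [537.2, 26.5, 240.2]
eef_rot: [180.0, -0.0, 96.5]
ft_force: [0.8, -0.0, -3.4]
opening: 28.8
gripper_force: 100.6
t 10.75 pos [537.2  26.5 240.2] [ 1.7997e+02 -1.0000e-02  9.6500e+01] shift mm [ 0.8 -0.3  2.2] rotvec [ 0.0005 -0.0001 -0.0262] shift after turn [ 0.9 -0.2  2.2] F [ 0.8 -0.  -3.4] j7 -17.3
```

View pics/chk.png

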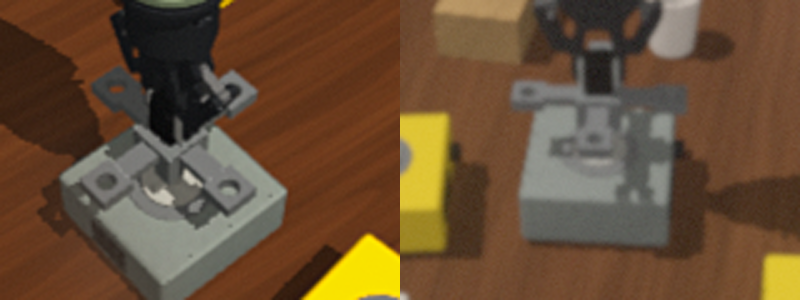

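The carrier is centred over the shaft in both views. I'll lower it slowly, watching the force.

```bash
python3 -m handwheel '[[[1,0.0006,0,0.002,0,0,0],[1,0,0,0.002,0,0,0],[1,0,0,0.001,0,0,0],[1,0,0,0.001,0,0,0],[1,0,0,0.001,0,0,0],[1,0,0,0.001,0,0,0],[1,0,0,0,0,0,0],[1,0,0,0,0,0,0]]]'
python3 go.py 536.8 27.3 208.4 98
```

```text
time: 11.65
eef_pos: [536.9, 27.3, 231.9]
eef_rot: [-180.0, -0.0, 96.5]
ft_force: [-0.0, -0.8, -3.3]
opening: 28.9
gripper_force: 100.6
t 11.65 pos [536.9  27.3 231.9] [-1.800e+02 -1.000e-02  9.652e+01] shift mm [ 0.  -0.1 23.5] rotvec [-0.     -0.0001 -0.0259] shift after turn [ 0.  -0.1 23.5] F [-0.  -0.8 -3.3] j7 -17.7
```

```bash
python3 -m handwheel '[[[1,0,0,0.001,0,0,0],[1,0,0,0.001,0,0,0],[1,0,0,0.001,0,0,0],[1,0,0,0.001,0,0,0],[1,0,0,0,0,0,0]]]'
python3 go.py 536.8 27.3 208.4 98
```

```text
time: 12.15
eef_pos: [536.9, 27.3, 227.8]
eef_rot: [-180.0, -0.0, 96.5]
ft_force: [0.9, 0.3, -3.7]
opening: 28.9
gripper_force: 100.6
t 12.15 pos [536.9  27.3 227.8] [-1.7999e+02 -1.0000e-02  9.6520e+01] shift mm [ 0.  -0.1 19.4] rotvec [-0.0002 -0.0001 -0.0258] shift after turn [ 0.  -0.1 19.4] F [ 0.9  0.3 -3.7] j7 -17.9
```

```bash
python3 -m handwheel '[[[1,0,0,0.001,0,0,0],[1,0,0,0.001,0,0,0],[1,0,0,0.001,0,0,0],[1,0,0,0,0,0,0]]]'
```

```text
time: 12.55
eef_pos: [536.9, 27.3, 224.8]
eef_rot: [-180.0, -0.0, 96.5]
ft_force: [-0.0, 0.5, -3.4]
opening: 29.0
gripper_force: 100.6
```

```bash
python3 -m handwheel '[[[1,0,0,0.001,0,0,0],[1,0,0,0.001,0,0,0],[1,0,0,0.001,0,0,0],[1,0,0,0.001,0,0,0],[1,0,0,0,0,0,0]]]'
```

```text
time: 13.05
eef_pos: [536.9, 27.3, 220.8]
eef_rot: [-180.0, -0.0, 96.5]
ft_force: [0.5, 0.2, -4.5]
opening: 29.0
gripper_force: 100.6
```

```bash
python3 -m handwheel '[[[1,0,0,0.001,0,0,0],[1,0,0,0.001,0,0,0],[1,0,0,0.001,0,0,0],[1,0,0,0.001,0,0,0],[1,0,0,0,0,0,0]]]'
```

```text
time: 13.55
eef_pos: [536.9, 27.3, 216.8]
eef_rot: [-180.0, -0.0, 96.5]
ft_force: [0.1, -0.3, -3.4]
opening: 28.6
gripper_force: 100.6
```

```bash
python3 -m handwheel '[[[1,0,0,0.001,0,0,0],[1,0,0,0.001,0,0,0],[1,0,0,0.001,0,0,0],[1,0,0,0.001,0,0,0],[1,0,0,0.001,0,0,0],[1,0,0,0.001,0,0,0],[1,0,0,0,0,0,0]]]'
```

```text
time: 14.25
eef_pos: [536.9, 27.3, 210.8]
eef_rot: [-180.0, -0.0, 96.5]
ft_force: [-0.7, 0.4, -3.2]
opening: 28.9
gripper_force: 100.6
```

```bash
python3 -m handwheel '[[[1,0,0,0.0005,0,0,0],[1,0,0,0.0005,0,0,0],[1,0,0,0.0005,0,0,0],[1,0,0,0,0,0,0]]]'
```

```text
time: 14.65
eef_pos: [536.9, 27.2, 209.4]
eef_rot: [-180.0, -0.0, 96.5]
ft_force: [0.0, 0.3, -3.1]
opening: 28.6
gripper_force: 100.6
```

```bash
python3 -m handwheel '[[[1,0,0,0.0003,0,0,0],[1,0,0,0.0003,0,0,0],[1,0,0,0,0,0,0]]]'
```

```text
time: 14.95
eef_pos: [536.9, 27.3, 208.8]
eef_rot: [-180.0, -0.0, 96.5]
ft_force: [0.2, 0.4, -3.4]
opening: 28.9
gripper_force: 100.6
```

```bash
python3 -m handwheel '[[[1,0,0,0.0003,0,0,0],[1,0,0,0.0003,0,0,0],[1,0,0,0,0,0,0]]]'
```

```text
time: 15.25
eef_pos: [536.9, 27.3, 208.2]
eef_rot: [-180.0, -0.0, 96.5]
ft_force: [-0.5, -0.5, -4.3]
opening: 28.8
gripper_force: 100.6
```

```bash
python3 -m handwheel '[[[1,0,0,0.0003,0,0,0],[1,0,0,0.0002,0,0,0],[1,0,0,0,0,0,0]]]'
```

```text
time: 15.55
eef_pos: [536.9, 27.3, 207.7]
eef_rot: [-180.0, -0.0, 96.5]
ft_force: [0.1, -0.2, -4.2]
opening: 28.9
gripper_force: 100.6
```

```bash
python3 -m handwheel '[[[1,0,0,0.0003,0,0,0],[1,0,0,0.0002,0,0,0],[1,0,0,0,0,0,0]]]'
```

```text
time: 15.85
eef_pos: [536.9, 27.3, 207.2]
eef_rot: [-180.0, -0.0, 96.5]
ft_force: [0.4, -0.9, -3.4]
opening: 29.1
gripper_force: 100.6
```

```bash
python3 -m handwheel '[[[1,0,0,0.0003,0,0,0],[1,0,0,0.0002,0,0,0],[1,0,0,0,0,0,0]]]'; python3 go.py 536.8 27.3 200.4 99
```

```text
time: 16.15
eef_pos: [536.9, 27.3, 206.7]
eef_rot: [-180.0, -0.0, 96.5]
ft_force: [0.3, -0.1, -3.2]
opening: 28.4
gripper_force: 100.6
t 16.15 pos [536.9  27.3 206.7] [-180.     -0.     96.52] shift mm [ 0.  -0.1  6.3] rotvec [-0.     -0.0001 -0.0433] shift after turn [ 0.1 -0.1  6.3] F [ 0.3 -0.1 -3.2] j7 -18.7
```

Already 1.7 mm below pin-top height with no contact, so a slot seems to be over the pin. I'll centre the angle a little toward the estimate and keep going down.

```bash
python3 -m handwheel '[[[1,0,0,0,0,0,-0.005],[1,0,0,0,0,0,-0.005],[1,0,0,0.0004,0,0,-0.003],[1,0,0,0.0004,0,0,0],[1,0,0,0,0,0,0]]]'; python3 -c "
from h import *;print(robot.get_obs()['wrist_torque'].round(2))"
```

```text
time: 16.65
eef_pos: [536.9, 27.3, 205.9]
eef_rot: [-180.0, -0.0, 97.3]
ft_force: [-0.1, 0.2, -3.9]
opening: 29.0
gripper_force: 100.6
[ 0.   -0.04 -0.  ]
```

```bash
python3 -m handwheel '[[[1,0,0,0.0005,0,0,0],[1,0,0,0.0005,0,0,0],[1,0,0,0,0,0,0]]]'; python3 -c "
from h import *;print(robot.get_obs()['wrist_torque'].round(2))"
```

```text
time: 16.95
eef_pos: [536.9, 27.3, 204.8]
eef_rot: [-180.0, -0.0, 97.3]
ft_force: [0.2, -0.0, -3.4]
opening: 29.0
gripper_force: 100.6
[ 0.04 -0.05  0.01]
```

```bash
python3 -m handwheel '[[[1,0,0,0.0005,0,0,0],[1,0,0,0.0005,0,0,0],[1,0,0,0.0005,0,0,0],[1,0,0,0,0,0,0]]]'
```

```text
time: 17.35
eef_pos: [536.9, 27.3, 203.3]
eef_rot: [-180.0, -0.0, 97.3]
ft_force: [0.4, 0.6, -3.4]
opening: 29.0
gripper_force: 100.6
```

```bash
python3 -m handwheel '[[[1,0,0,0.0005,0,0,0],[1,0,0,0.0005,0,0,0],[1,0,0,0,0,0,0]]]'
```

```text
time: 17.65
eef_pos: [536.9, 27.3, 202.4]
eef_rot: [-180.0, -0.0, 97.3]
ft_force: [-0.0, -0.3, -3.8]
opening: 28.5
gripper_force: 100.6
```

```bash
python3 -m handwheel '[[[1,0,0,0.0003,0,0,0],[1,0,0,0.0003,0,0,0],[1,0,0,0,0,0,0]]]'; python3 -c "
from h import *;print(robot.get_obs()['wrist_torque'].round(2))"
```

```text
time: 17.95
eef_pos: [536.9, 27.3, 201.8]
eef_rot: [-180.0, -0.0, 97.3]
ft_force: [-0.4, -0.3, -2.6]
opening: 28.5
gripper_force: 100.6
[-0.01 -0.04 -0.06]
```

```bash
python3 -m handwheel '[[[1,0,0,0.0003,0,0,0],[1,0,0,0.0003,0,0,0],[1,0,0,0,0,0,0]]]'
```

```text
time: 18.25
eef_pos: [536.9, 27.3, 201.2]
eef_rot: [-180.0, -0.0, 97.3]
ft_force: [0.5, 0.8, -3.7]
opening: 28.8
gripper_force: 100.6
```

```bash
python3 -m handwheel '[[[1,0,0,0.0002,0,0,0],[1,0,0,0.0002,0,0,0],[1,0,0,0,0,0,0]]]'
```

```text
time: 18.55
eef_pos: [536.9, 27.3, 200.8]
eef_rot: [-180.0, -0.0, 97.3]
ft_force: [0.2, 0.7, -4.1]
opening: 28.9
gripper_force: 100.6
```

```bash
python3 -m handwheel '[[[1,0,0,0.0001,0,0,0],[1,0,0,0.0001,0,0,0],[1,0,0,0,0,0,0]]]'
```

```text
time: 18.85
eef_pos: [536.9, 27.3, 200.6]
eef_rot: [-180.0, -0.0, 97.3]
ft_force: [-0.6, -0.1, -3.4]
opening: 28.5
gripper_force: 100.6
```

```bash
python3 -m handwheel '[[[1,0,0,0.0001,0,0,0],[1,0,0,0.0001,0,0,0],[1,0,0,0,0,0,0]]]'
```

```text
time: 19.15
eef_pos: [536.9, 27.3, 200.6]
eef_rot: [180.0, -0.0, 97.3]
ft_force: [-1.9, 0.1, 2.5]
opening: 28.6
gripper_force: 101.3
```

```bash
python3 -m handwheel '[[[1,0,0,0.0001,0,0,0],[1,0,0,0.0001,0,0,0],[1,0,0,0,0,0,0]]]'
```

```text
time: 19.45
eef_pos: [536.9, 27.3, 200.5]
eef_rot: [180.0, 0.0, 97.3]
ft_force: [-4.3, -1.0, 7.4]
opening: 29.3
gripper_force: 102.2
```

```bash
python3 -m handwheel '[[[1,0,0,0.0001,0,0,0],[1,0,0,0.0001,0,0,0],[1,0,0,0,0,0,0]]]'
```

```text
time: 19.75
eef_pos: [536.9, 27.3, 200.5]
eef_rot: [180.0, 0.0, 97.3]
ft_force: [-3.8, -0.9, 11.3]
opening: 29.1
gripper_force: 102.7
```

Contact came exactly at home height (200.5), pressing about 14 N. Releasing and retreating.

```bash
python3 -m handwheel '[[[1,0,0,-0.0003,0,0,0],[0.5,0,0,0,0,0,0],[0.2,0,0,0,0,0,0],[0,0,0,0,0,0,0],[0,0,0,0,0,0,0],[0,0,0,0,0,0,0],[0,0,0,0,0,0,0],[0,0,0,-0.003,0,0,0],[0,0,0,-0.005,0,0,0],[0,0,0,-0.01,0,0,0],[0,0,0,-0.015,0,0,0],[0,0,0,-0.015,0,0,0],[0,0,0,-0.015,0,0,0],[0,0,0,-0.015,0,0,0],[0,0,0,-0.015,0,0,0],[0,0,0,-0.015,0,0,0],[0,0,0,-0.015,0,0,0],[0,0,0,-0.015,0,0,0],[0,0,0,0,0,0,0],[0,0,0,0,0,0,0]]]'
python3 - <<'E'
from h import *
w=camera('wrist')['frame']; a=camera('scene')['frame'][150:270,220:380]; b=camera('side')['frame'][150:270,190:350]
save('pics/fin.png',np.hstack([cv2.resize(w,(400,300)),np.vstack([cv2.resize(x,(200,150)) for x in(a,b)])]))
E
```

```text
time: 21.75
eef_pos: [536.8, 27.2, 338.5]
eef_rot: [180.0, -0.0, 97.3]
ft_force: [0.2, -0.3, -0.1]
opening: 85.5
gripper_force: 0.0
```

View pics/fin.png

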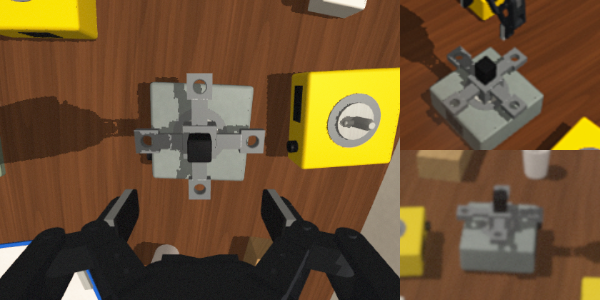

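The carrier sits level and centred on the spinner (wrist view, about (200,145)). The gripper is open and clear above it.

```bash
python3 -c "
from station import robot
print(robot.finish_job())"
```

```text
the job is handed in; nothing more can be done
None
```

The carrier is home on the spinner's flange and released, and the job is handed in: its slots passed over the pin without needing a turning search, the wrist read about 14 N at most while pressing it home, and it took about 22 s.

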